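# Wind the bench screw press down on a glued-up blank

## Robot

A 6-joint arm with a two-finger parallel gripper is mounted at the origin on the work surface. World frame = base frame: x ahead of the robot, y to its left, z up, the work surface at z = 0. Lengths are in mm, angles in rad, forces in N, time in s.
With the tool pointing down it reaches from about 350 to 875 mm from the base axis. Payload 4.2 kg.
Tool frame: the origin (TCP) lies midway between the tips of the shut fingers; the grasp point (between the pads) lies 19 mm behind it; z points along the fingers, y is the direction in which the jaws open and shut (so a half turn about z gives the same grasp; the last joint's range is limited). The gripper opens to 85 mm and grips with 20 to 120 N. Pads are 22 mm wide; open, the fingers measure 114 mm over their backs; the gripper's body (76 mm by 85 mm) begins 54 mm behind the grasp point. The pads swing forward as they close: fully open they stand 13 mm farther back than shut.
Start: joints at [1.461, 0.385, 0.008, 0, -1.194, -0.259], TCP at [225.277, 582.966, 231.312] pointing down, gripper open.
Joint ranges: [-3.14, 3.14], [-1.21, 2.06], [-1.07, 1.41], [-3.16, 2.05], [-2.99, -0.16], [-3.1, 3.1]. Speed limits (rad/s): [2.79, 2.79, 3.14, 3.14, 3.14, 3.14].

## Interface

Orientations are given as a unit quaternion [x, y, z, w].
In Python, from bench import arm gives the robot as it stands.
- The arm moves only by the tool send_rows, never from a script. Its arguments are lists of equal length, an entry for each row: "translation": the shift along the tool's x, y, z in mm, a list of three; "dr": the turn, a rotation vector about the tool's x, y, z in degrees, a list of three; "grip": the finger opening in mm, from 0 to 85.4. In form: {"translation": [[dx, dy, dz], ...], "dr": [[ax, ay, az], ...], "grip": [grip, ...]}. A call has exactly 5 rows; each row shifts and turns the commanded pose from where the row before left it, along the tool's axes as they then stand; what a row does not reach is not made up. A row lasts 1/8 s, in which the tool goes at most 62.5 mm and 10.7 degrees, less where a joint would pass 70% of its speed; a pose out of reach is approached as far as the arm can. A call with a gripper value outside its range is refused whole. The fingers move at their own pace and stop on an object; the grip force is fixed at half the most. Time passes only in rows, so rows that do not move let the fingers close, or fill a call up. It gives the time, the measured TCP pose, the force and the opening at its end, in the units of the state.
- arm.read_state(): the state, without advancing time (a new reading comes with each control period).
- arm.get_image(name): name is "side" or "top"; returns the picture (384x512x3 uint8, red, green, blue); there is no depth.
- arm.camera_info(name): a dict with "fx", "fy", "cx", "cy" (pixels), "cam_to_world" (4x4, takes a point from camera to world coordinates). Camera axes: x right, y down, z forward; pixel columns grow to the right and rows downward; lengths in mm; the calibration is good to about 2 mm. A picture is of the moment at which its call begins. camera_info takes no time and is no camera call.
- arm.job_done(): hands the job in, once; it reports no verdict.
Trained networks look in the newest picture that a camera, given by its name, has taken for a name from the list of things; names that differ only in an ending like _2 or _b are one class to them, and where a whole thing is asked for, a point or a joint stands for the part that bears it (a point fixed in the world has none). Each returns a list of dicts, best first, with "confidence" (0 to 1); they miss things now and then, are a little off and sometimes report something else, mostly with a low value. They report only what shows in the picture. A call takes as long as a camera call. They do not tell look-alikes from the thing itself.
- arm.search_frame(thing, camera): "xyz" ([x, y, z] in mm, in world coordinates, good to about 4 mm: the middle of the surface that is visible of it).
- arm.place_of(thing, camera): "xyz" ([x, y, z] in mm, in world coordinates, good to about 4 mm: a listed point, or the origin of a listed thing).
The state is a dict: "clock": time; "joints": joint angles; "joint_vel": joint speeds; "joint_efforts": joint torques, N m; "position": TCP position; "ee_rot": TCP orientation; "contact_force": force on the tool from outside, world axes, zero at the start; "wrist_torque": the same for the moment, N m; "gripper_width": finger opening in mm.
Only numpy, scipy, OpenCV 4.12 (cv2) and the standard library are available. Lean on these libraries where they do the work, as an engineer would, in place of code of your own. Each camera call takes 0.05 s, during which the arm holds its last target.

## Task

Push the glued-up wooden blank straight home against the back stop of the screw press. Then take the crank by its revolving grip and wind it steadily clockwise, not letting go on the way, until the platen nips the blank firmly: the crank has grown clearly heavier than it runs free, but do not overtighten and crush the wood. Let go, and leave everything else on the bench where it lies.

Things in the scene. Friction and masses are not known exactly. Their poses are not given: they have to be found in the camera images.
- press: bench screw press, fixed: grey steel base 280 (x) by 250 (y) mm, its bed 30 mm above the bench; steel columns 22 mm thick at y = +-98 mm; grey crosshead bar 56 mm deep (x), 250 mm wide, from 150 to 180 mm height. Origin on the bench under the screw's axis; z up, x to the back: its open front, where work is loaded, faces -x. On the bed at the back a steel stop bar 130 mm wide, 20 mm high, front face at x = +100 mm
- blank: loose laminated wooden board, 200 (x) by 120 (y) mm, about 30 mm thick (sawn, +-1.5 mm), 0.38 to 0.62 kg. Lies on the bed under the platen, pulled 25 to 55 mm forward out of its place and a little askew. Origin: centre of its underside; x along its length to the back. Home: its back edge flat on the stop bar, so its origin is over the press origin
- platen: aluminium plate 164 (x) by 158 (y) by 14 mm, guided on the columns, lowered by the screw 10 mm a turn; under it a grey felt facing, worn to somewhere between 2.5 and 7.5 mm thick (not known beforehand). Origin: centre of the plate's underside, above the felt, 81 to 84 mm over the bench at the start. The felt starts 13 to 20 mm over the blank and squashes 0.6 to 1.3 mm under a firm nip
- crank_hub (a point): point on the vertical axis of the crank, centre of its hub, at the height of the top of the crank arm, 214 mm over the bench. The crank does not rise or sink as it turns
- grip: upright black grip of the crank, 24 mm thick, 60 mm high, spins freely on its pin; nothing stands beside it but the flat steel arm (22 mm wide) below. Origin: centre of its underside, 215 mm over the bench; it goes round the hub axis at 65 mm radius
- grip_mid (a point): centre of that grip, 30 mm over its underside. Force along its path: about 6 N running free (friction, so the crank stays where it is left; held still it may show any pull up to that, so compare readings taken in slow steps); 2.5 to 5 N more than free is a firm nip, over 7 N more crushes the wood
- crank (a joint): angle of the crank, rad, grows as it is wound clockwise seen from above, which lowers the platen; 0 to 1.3 at the start. The felt meets the blank somewhere between 9.4 and 12.6, by its wear, more than a full turn on; from there the crank grows heavier, firm within another 0.3 to 0.8 rad, and crushes the wood at about 1.3
- square: steel engineer square, stock 105 mm, blade 155 mm, lying flat. Origin under the stock's middle (bystander: leave it where it lies)
- clamp_a: wooden spring clamp, 105 mm long, lying flat near the press. Origin: centre of its underside (bystander: leave it where it lies)
- clamp_b: a second wooden spring clamp, to the left. Origin: centre of its underside (bystander: leave it where it lies)
- brush: silicone glue brush, 170 mm long, lying flat beside the press. Origin: underside, near the ferrule (bystander: leave it where it lies)
- dish: glass dish, 96 mm wide, 34 mm high, beside the press. Origin: centre of its underside (bystander: leave it where it lies)
- glue: white glue bottle, 62 mm wide, 165 mm high, to the right. Origin: centre of its underside (bystander: leave it where it lies)
- tape: tape measure, 72 by 34 by 66 mm, to the right. Origin: centre of its underside (bystander: leave it where it lies)
Mind the look-alikes: they are no part of the job. Of the things like the blank, leave any that is orange or white; of the rest the larger one is meant.

How it is judged:
By the outcome, as a careful person would: the job done as asked, in the order asked, and still so for the second after the job is handed in, with the robot touching nothing.
It also fails if it takes over 72 s, if anything falls off the work surface, if the arm or the gripper's body presses on something with over 40 N, if the wrist force passes 120 N, or if a joint passes its speed limit or range.

## Working session

There is one attempt and no reset: what is moved stays moved. The work goes in short steps, Python scripts to look and compute and a tool call to move; the robot and the scene stay as the last step left them, time stands still between calls to the robot, and variables do not carry over. Pictures are saved under pics/ and viewed, and the job is handed in when it is done.

Besides the shell and the picture viewer there is one more tool, called after ">>>" as name(argument=value, ...) on one line, values as JSON. send_rows: Moves the arm, as the interface text tells. Its arguments: {"type":"object","properties":{"translation":{"type":"array"},"dr":{"type":"array"},"grip":{"type":"array"}},"required":["translation","dr","grip"]}

```bash
ls; mkdir -p pics; python3 - <<'E'
from bench import arm
import cv2,json
for c in("side","top"):
    im=arm.get_image(c); cv2.imwrite(f"pics/{c}0.png",im[:,:,::-1])
    i=arm.camera_info(c); print(c,i)
    for t in("press","blank","platen","crank_hub","grip_mid"):
        print(t,[( [round(v) for v in d["xyz"]],round(d["confidence"],2)) for d in arm.place_of(t,c)])
print(arm.read_state())
E
```

```text
pics
side {'fx': 359.4161234549396, 'fy': 359.4161234549396, 'cx': 257.5727574635222, 'cy': 192.13238203576304, 'cam_to_world': array([[-9.36224258e-01, -2.53314100e-01,  2.43548980e-01,
         2.54104396e+02],
       [-3.51281223e-01,  6.56404722e-01, -6.67633390e-01,
         7.14601569e+02],
       [ 9.25425066e-03, -7.10608758e-01, -7.03526511e-01,
         9.27118434e+02],
       [ 0.00000000e+00,  0.00000000e+00,  0.00000000e+00,
         1.00000000e+00]])}
press [([701, 115, 214], 0.68)]
blank [([314, 133, -4], 0.97), ([788, -170, 1], 0.91), ([596, 81, 31], 0.89), ([275, 364, 3], 0.75), ([698, 114, 248], 0.56)]
platen [([645, 83, 80], 0.91)]
crank_hub [([644, 82, 212], 0.6)]
grip_mid [([697, 111, 245], 0.55)]
top {'fx': 444.801795458231, 'fy': 444.801795458231, 'cx': 255.97975886281654, 'cy': 199.7691948507555, 'cam_to_world': array([[-1.33289631e-02, -9.77879497e-01,  2.08743928e-01,
         1.98104032e+02],
       [-9.99905140e-01,  1.23104568e-02, -6.17769058e-03,
        -2.22441516e+01],
       [ 3.47130386e-03, -2.08806469e-01, -9.77950821e-01,
         1.73038849e+03
[... 390 characters left out ...]
ts': array([ 1.46059318e+00,  3.84682139e-01,  7.93157190e-03, -4.57668530e-05,
       -1.19400307e+00, -2.58630367e-01]), 'joint_vel': array([ 3.76032633e-04, -3.21519884e-03, -5.07027277e-04, -3.46513932e-04,
        6.23964485e-04,  1.12138030e-05]), 'joint_efforts': array([ 3.34310516e-04, -3.91828609e+01,  1.88529074e+01,  4.18879598e+00,
       -4.20032120e-04,  3.76582861e-06]), 'position': array([225.26961294, 582.97526762, 231.32845081]), 'ee_rot': array([ 9.83041825e-01, -1.83381488e-01, -2.28023649e-05, -1.97083006e-05]), 'contact_force': array([0.27486377, 0.24662007, 0.03818598]), 'wrist_torque': array([ 0.00016978,  0.01435727, -0.01338676]), 'gripper_width': 85.32507565335767}
```

View pics/side0.png

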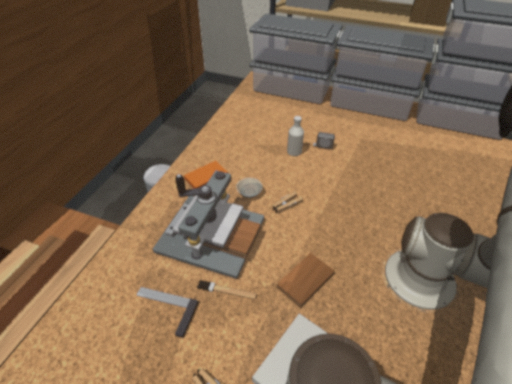

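View pics/top0.png

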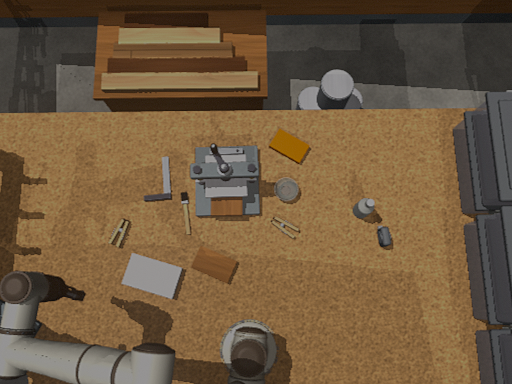

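```bash
python3 - <<'E'
import cv2
a=cv2.imread("pics/top0.png")[130:290,180:310]; a=cv2.resize(a,None,fx=3.7,fy=3.7,interpolation=cv2.INTER_CUBIC); cv2.imwrite("pics/topc.png",a)
a=cv2.imread("pics/side0.png")[160:310,140:345]; a=cv2.resize(a,None,fx=3.9,fy=3.9,interpolation=cv2.INTER_CUBIC); cv2.imwrite("pics/sidec.png",a)
E
```

```text
(no output)
```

View pics/topc.png

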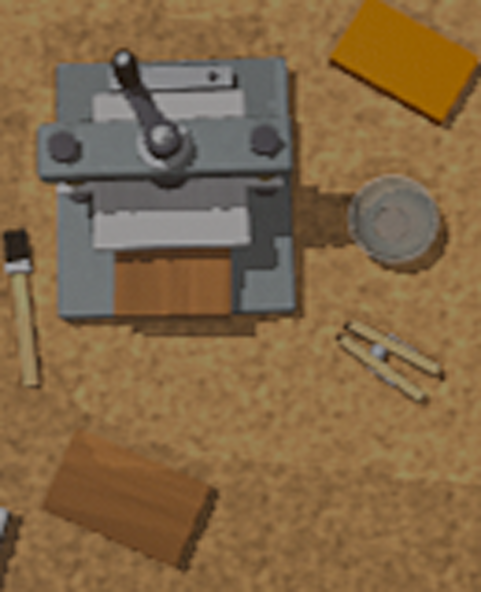

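View pics/sidec.png

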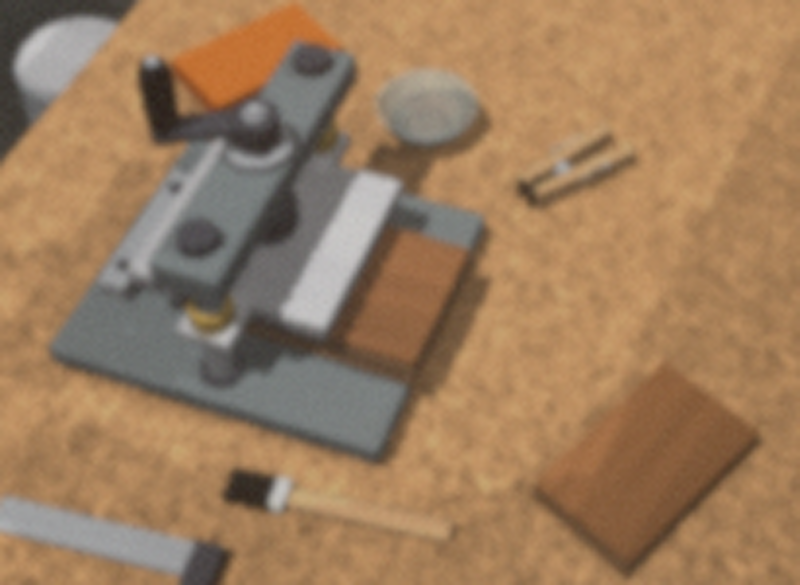

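```bash
cat > h.py <<'E'
import numpy as np
from scipy.spatial.transform import Rotation as R
from bench import arm
def bp(cam,u,v,z):
    i=arm.camera_info(cam);T=i["cam_to_world"]
    d=T[:3,:3]@np.array([(u-i["cx"])/i["fx"],(v-i["cy"])/i["fy"],1]);o=T[:3,3]
    return o+d*(z-o[2])/d[2]
def pj(cam,p):
    i=arm.camera_info(cam);T=i["cam_to_world"]
    c=T[:3,:3].T@(np.asarray(p,float)-T[:3,3]);return np.array([c[0]/c[2]*i["fx"]+i["cx"],c[1]/c[2]*i["fy"]+i["cy"]])
def tool(target=None,yaw=None):
    s=arm.read_state();r=R.from_quat(s["ee_rot"]);M=r.as_matrix()
    print("t",round(s["clock"],2),"pos",s["position"].round(1),"yaw x",np.degrees(np.arctan2(M[1,0],M[0,0])).round(2),"tilt",M[:,2].round(3),"F",s["contact_force"].round(1),"w",round(s["gripper_width"],1),"j",s["joints"].round(2))
    if target is not None: print("tool shift",(M.T@(np.array(target)-s["position"])).round(1))
    return s,M
E
python3 - <<'E'
from h import *
f=lambda u,v:(180+(u+.5)/3.7-.5,130+(v+.5)/3.7-.5)
g=lambda u,v:(140+(u+.5)/3.9-.5,160+(v+.5)/3.9-.5)
print("base top")
for n,p in dict(FL=(58,318),FR=(297,318),BL=(57,62),BR=(285,57)).items(): print(n,bp("top",*f(*p),30).round(1))
print("base side")
for n,p in dict(FL=(378,458),FR=(485,215),BL=(52,348)).items(): print(n,bp("side",*g(*p),30).round(1))
print("crosshead top z180")
for p in ((40,177),(291,172),(290,125),(39,130)): print(bp("top",*f(*p),180).round(1))
print("blank front top");
for p in ((113,315),(232,315)): print(bp("top",*f(*p),60).round(1))
print("blank side front");
for p in ((405,368),(468,245)): print(bp("side",*g(*p),60).round(1))
print("grip top"); print(bp("top",*f(122,56),275).round(1)); print(bp("side",*g(152,62),275).round(1))
print("hub top"); print(bp("top",*f(163,137),235).round(1)); print(bp("side",*g(255,112),235).round(1))
E
```

```text
base top
FL [501.3 203.1  30. ]
FR [498.1 -47.4  30. ]
BL [783.  208.4  30. ]
BR [785.7 -38.7  30. ]
base side
FL [499.4 208.4  30. ]
FR [507. -44.  30.]
BL [776.  208.4  30. ]
crosshead top z180
[614.1 202.8 180. ]
[616.1 -41.5 180. ]
[663.8 -41.2 180. ]
[661.7 204.6 180. ]
blank front top
[498.4 142.5  60. ]
[496.8  20.   60. ]
blank side front
[502.5 146.9  60. ]
[500.4  16.9  60. ]
grip top
[703.8 115.  275. ]
[700.9 112.8 275. ]
hub top
[636.9  79.5 235. ]
[634.3  96.1 235. ]
```

```bash
cat > fit.py <<'E'
from h import *
import cv2
from scipy.optimize import minimize
from scipy.ndimage import map_coordinates
def rect(x0,x1,y0,y1,z,sides="fblr",n=40):
    t=np.linspace(.03,.97,n);P=[]
    X=x0+t*(x1-x0);Y=y0+t*(y1-y0);Z=np.full(n,z)
    if"f"in sides:P.append(np.c_[np.full(n,x0),Y,Z])
    if"b"in sides:P.append(np.c_[np.full(n,x1),Y,Z])
    if"r"in sides:P.append(np.c_[X,np.full(n,y0),Z])
    if"l"in sides:P.append(np.c_[X,np.full(n,y1),Z])
    return np.vstack(P)
def grad(f,s):
    g=cv2.GaussianBlur(cv2.cvtColor(cv2.imread(f),cv2.COLOR_BGR2LAB).astype(np.float32),(0,0),s)
    return np.sqrt(sum(cv2.Sobel(g[:,:,k],-1,1,0)**2+cv2.Sobel(g[:,:,k],-1,0,1)**2 for k in range(3)))
def pjn(cam,P):
    i=arm.camera_info(cam);T=i["cam_to_world"];c=(P-T[:3,3])@T[:3,:3]
    return np.c_[c[:,0]/c[:,2]*i["fx"]+i["cx"],c[:,1]/c[:,2]*i["fy"]+i["cy"]]
def place(P,q):
    c,s=np.cos(q[2]),np.sin(q[2]);return np.c_[q[0]+c*P[:,0]-s*P[:,1],q[1]+s*P[:,0]+c*P[:,1],P[:,2]]
def fit(models,imgs,q0,sig=(2,1)):
    q=np.array(q0,float)
    for s in sig:
        G={c:grad(f,s) for c,f in imgs.items()}
        def cost(a):
            qq=np.array([a[0],a[1],a[2]/100]);v=0
            for c in imgs:
                for P in models.get(c,[]):
                    uv=pjn(c,place(P,qq));v-=map_coordinates(G[c],[uv[:,1],uv[:,0]],order=1).sum()
            return v
        a=np.array([q[0],q[1],q[2]*100])
        r=minimize(cost,a,method="Nelder-Mead",options=dict(initial_simplex=[a,a+[6,0,0],a+[0,6,0],a+[0,0,3]]))
        q=np.array([r.x[0],r.x[1],r.x[2]/100])
    return q,r.fun
E
python3 - <<'E'
from fit import *
B=rect(-140,140,-125,125,30,"fblr");C=rect(-28,28,-125,125,180,"fblr")
for mt in ({"top":[B]},{"top":[C]},{"top":[B,C]},{"side":[rect(-140,140,-125,125,30,"fl"),rect(-28,28,-125,125,180,"fb")]},{"top":[B,C],"side":[rect(-140,140,-125,125,30,"fl"),rect(-28,28,-125,125,180)]}):
    im={c:f"pics/{c}0.png" for c in mt}
    q,f=fit(mt,im,[643,81,0.01]); print(q[:2].round(1),np.degrees(q[2]).round(2),round(f))
for z in(58.5,61.5):
  for mt in({"top":[rect(-100,-30,-60,60,z,"flr")]},{"side":[rect(-100,-30,-60,60,z,"fl")]},{"top":[rect(-100,-30,-60,60,z,"flr")],"side":[rect(-100,-30,-60,60,z,"fl")]}):
    q,f=fit(mt,{c:f"pics/{c}0.png" for c in mt},[598,81,0.0]);print("blank",z,q[:2].round(1),np.degrees(q[2]).round(2))
E
```

```text
[645.3  83.3] 1.41 -15753
[646.6  73.6] 1.06 -17631
[646.   73.4] 0.74 -31526
[644.3  94.2] 1.56 -16364Traceback (most recent call last):
  File "<stdin>", line 5, in <module>
  File "fit.py", line 32, in fit
    r=minimize(cost,a,method="Nelder-Mead",options=dict(initial_simplex=[a,a+[6,0,0],a+[0,6,0],a+[0,0,3]]))
    res = _minimize_neldermead(fun, x0, args, callback, bounds=bounds,
                               **options)
    fsim[j] = func(sim[j])
              ~~~~^^^^^^^^
    fx = function(np.copy(x), *(wrapper_args + args))
  File "fit.py", line 29, in cost
    uv=pjn(c,place(P,qq));v-=map_coordinates(G[c],[uv[:,1],uv[:,0]],order=1).sum()
  File "fit.py", line 17, in pjn
    i=arm.camera_info(cam);T=i["cam_to_world"];c=(P-T[:3,3])@T[:3,:3]
ValueError: time passes only in moves, steps and waits
```

```bash
python3 - <<'E'
import pickle
from bench import arm
pickle.dump({c:arm.camera_info(c) for c in("side","top")},open("cams.pkl","wb"))
E
sed -i 's/^from bench import arm/from bench import arm\nimport pickle\nCAM=pickle.load(open("\.\/cams.pkl","rb"))/; s/arm.camera_info(cam)/CAM[cam]/' h.py; sed -i 's/arm.camera_info(cam)/CAM[cam]/' fit.py
python3 - <<'E'
from fit import *
B=rect(-140,140,-125,125,30,"fblr");S=rect(-140,140,-125,125,30,"fl")
for mt in ({"top":[B]},{"side":[S]},{"top":[B],"side":[S]}):
    q,f=fit(mt,{c:f"pics/{c}0.png" for c in mt},[644,82,0.01]); print(q[:2].round(1),np.degrees(q[2]).round(2),round(f))
qp=q
for z in(58.5,61.5):
  for mt in({"top":[rect(-100,-30,-60,60,z,"flr")]},{"side":[rect(-100,-30,-60,60,z,"fl")]},{"top":[rect(-100,-30,-60,60,z,"flr")],"side":[rect(-100,-30,-60,60,z,"fl")]}):
    q,f=fit(mt,{c:f"pics/{c}0.png" for c in mt},[598,81,0.0]);print("blank",z,q[:2].round(1),np.degrees(q[2]).round(2))
for c in("top","side"):
    k=5;u0,v0=(185,135) if c=="top" else (140,165)
    im=cv2.imread(f"pics/{c}0.png")[v0:v0+110,u0:u0+150];im=cv2.resize(im,None,fx=k,fy=k,interpolation=cv2.INTER_CUBIC)
    for P,col,qq in((rect(-140,140,-125,125,30),(0,0,255),qp),(rect(-28,28,-125,125,180),(0,255,0),qp),(rect(-100,100,-60,60,60),(255,255,0),q),(rect(-82,82,-79,79,96.5),(255,0,255),qp)):
        for u,v in pjn(c,place(P,qq)): cv2.circle(im,(int((u+.5-u0)*k),int((v+.5-v0)*k)),1,col,-1)
    cv2.imwrite(f"pics/ov_{c}.png",im)
E
```

```text
[645.3  83.3] 1.41 -15753
[646.3  93.8] 1.26 -8669
[645.7  82.6] 1.37 -22356
blank 58.5 [600.9  80.3] -0.73
blank 58.5 [596.8  64.5] -12.14
blank 58.5 [600.6  80.6] -0.39
blank 61.5 [600.3  80.2] -0.73
blank 61.5 [596.   66.7] -12.14
blank 61.5 [600.1  80.5] -0.39
```

View pics/ov_top.png

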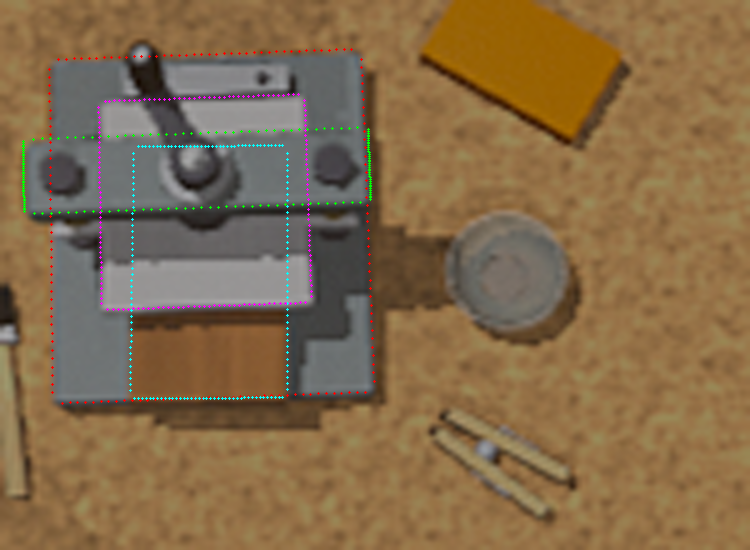

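View pics/ov_side.png

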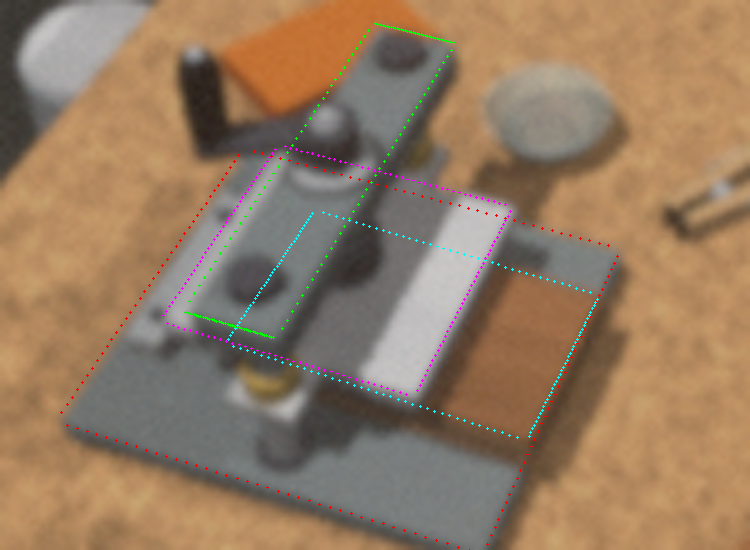

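>>> send_rows(translation=[[0, 0, 0], [0, 0, 0], [0, 0, 0], [20, 50, 0], [20, 60, 0]], dr=[[0, 0, -7.5], [0, 0, -7.5], [0, 0, -7.5], [0, 0, 0], [0, 0, 0]], grip=[60, 60, 60, 60, 60])

```text
clock: 1.23
position: [267.9, 474.0, 230.8]
ee_rot: [1.0, 0.013, 0.0, 0.0]
contact_force: [0.9, -1.2, 1.1]
gripper_width: 59.9
```

```bash
python3 -c "
from h import *
tool([440,77,150])"
```

```text
t 1.23 pos [267.9 474.  230.8] yaw x 1.45 tilt [ 0. -0. -1.] F [ 0.9 -1.2  1.1] w 59.9 j [ 1.35  0.25 -0.19  0.   -1.13  0.24]
tool shift [162.  401.2  81. ]
```

>>> send_rows(translation=[[20, 50, 0], [24, 55, 0], [24, 58, 0], [24, 58, 0], [24, 58, 0]], dr=[[0, 0, 0], [0, 0, 0], [0, 0, 0], [0, 0, 0], [0, 0, 0]], grip=[60, 60, 60, 60, 60])

```text
clock: 1.85
position: [390.4, 197.5, 231.8]
ee_rot: [1.0, 0.012, 0.001, -0.0]
contact_force: [1.8, 0.9, 0.2]
gripper_width: 60.1
```

>>> send_rows(translation=[[18, 48, 0], [10, 40, 20], [5, 20, 25], [0, 5, 20], [0, 0, 10]], dr=[[0, 0, 0], [0, 0, 0], [0, 0, 0], [0, 0, 0], [0, 0, 0]], grip=[60, 60, 60, 60, 60])

```text
clock: 2.48
position: [425.3, 86.4, 155.6]
ee_rot: [1.0, 0.011, -0.001, 0.0]
contact_force: [-0.2, 0.8, -0.5]
gripper_width: 60.1
```

```bash
python3 -c "
from h import *
tool([455,78,42])"
```

```text
t 2.48 pos [425.3  86.4 155.6] yaw x 1.3 tilt [-0.001 -0.001 -1.   ] F [-0.2  0.8 -0.5] w 60.1 j [ 0.58  0.14 -0.55 -0.   -0.89  1.02]
tool shift [ 29.6   9.  113.5]
```

>>> send_rows(translation=[[5, 5, 40], [10, 4, 40], [10, 0, 30], [4, 0, 4], [0, 0, 0]], dr=[[0, 0, 0], [0, 0, 0], [0, 0, 0], [0, 0, 0], [0, 0, 0]], grip=[60, 60, 60, 60, 60])

```text
clock: 3.1
position: [455.6, 79.4, 43.0]
ee_rot: [1.0, 0.012, 0.001, -0.0]
contact_force: [0.9, -1.1, -0.4]
gripper_width: 60.0
```

```bash
python3 -c "
from h import *
tool([490,79,40])
import cv2
for c in('side','top'):
    im=arm.get_image(c)[:,:,::-1]; u0,v0=(185,135) if c=='top' else (140,165)
    cv2.imwrite(f'pics/{c}1.png',im); cv2.imwrite(f'pics/{c}1c.png',cv2.resize(im[v0:v0+130,u0:u0+160],None,fx=4.5,fy=4.5,interpolation=cv2.INTER_CUBIC))
"
```

```text
t 3.1 pos [455.6  79.4  43. ] yaw x 1.41 tilt [ 0.001  0.    -1.   ] F [ 0.9 -1.1 -0.4] w 60.0 j [ 0.53  0.36 -0.62  0.   -0.59  1.07]
tool shift [34.3  1.3  3.1]
```

View pics/side1c.png

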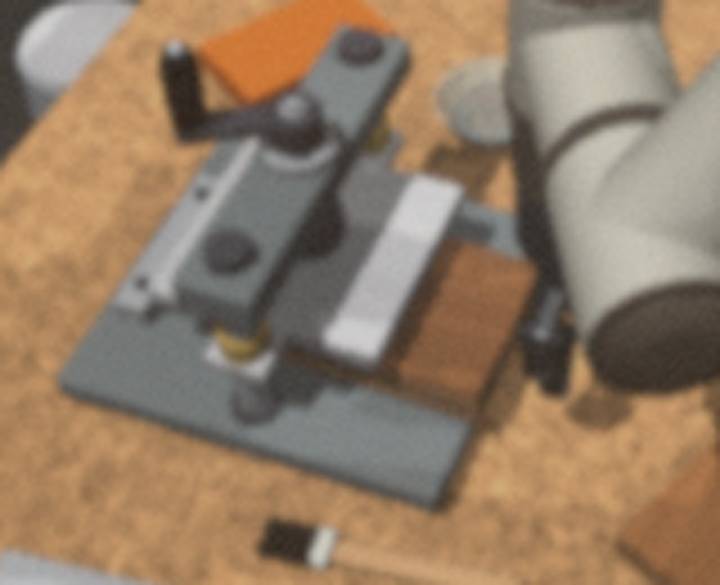

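>>> send_rows(translation=[[10, 0, 3], [8, 0, 0], [6, 0, 0], [5, 0, 0], [5, 0, 0]], dr=[[0, 0, 0], [0, 0, 0], [0, 0, 0], [0, 0, 0], [0, 0, 0]], grip=[60, 60, 60, 60, 60])

```text
clock: 3.82
position: [486.5, 78.5, 38.8]
ee_rot: [1.0, 0.011, -0.003, 0.001]
contact_force: [-8.4, -0.8, 6.5]
gripper_width: 60.1
```

>>> send_rows(translation=[[5, 0, 0], [5, 0, 0], [5, 0, 0], [5, 0, 0], [5, 0, 0]], dr=[[0, 0, 0], [0, 0, 0], [0, 0, 0], [0, 0, 0], [0, 0, 0]], grip=[60, 60, 60, 60, 60])

```text
clock: 4.45
position: [513.6, 80.0, 38.8]
ee_rot: [1.0, 0.012, -0.001, 0.0]
contact_force: [-2.8, -0.5, -1.4]
gripper_width: 60.3
```

>>> send_rows(translation=[[3, 0, 0], [3, 0, 0], [2, 0, 0], [2, 0, 0], [2, 0, 0]], dr=[[0, 0, 0], [0, 0, 0], [0, 0, 0], [0, 0, 0], [0, 0, 0]], grip=[60, 60, 60, 60, 60])

```text
clock: 5.08
position: [525.9, 80.5, 39.3]
ee_rot: [1.0, 0.012, -0.0, -0.0]
contact_force: [-2.4, 0.4, -2.0]
gripper_width: 59.9
```

```bash
python3 -c "
from h import *
s,M=tool([530,80,40]);print(s['wrist_torque'])
import cv2
for c in('top',):
    im=arm.get_image(c)[:,:,::-1]; u0,v0=(185,135) if c=='top' else (140,165)
    cv2.imwrite(f'pics/{c}2.png',im); cv2.imwrite(f'pics/{c}2c.png',cv2.resize(im[v0:v0+130,u0:u0+160],None,fx=4.5,fy=4.5,interpolation=cv2.INTER_CUBIC))
"
```

```text
t 5.08 pos [525.9  80.5  39.3] yaw x 1.37 tilt [-0.  0. -1.] F [-2.4  0.4 -2. ] w 59.9 j [ 0.46  0.45 -0.45 -0.   -0.67  1.14]
tool shift [ 4.1  0.6 -0.7]
[-0.09988051  0.73948288  0.03837454]
```

>>> send_rows(translation=[[1, 0, 0], [1, 0, 0], [1, 0, 0], [1, 0, 0], [1, 0, 0]], dr=[[0, 0, 0], [0, 0, 0], [0, 0, 0], [0, 0, 0], [0, 0, 0]], grip=[60, 60, 60, 60, 60])

```text
clock: 5.75
position: [530.7, 80.5, 39.4]
ee_rot: [1.0, 0.012, -0.0, 0.0]
contact_force: [-3.4, 0.1, -0.2]
gripper_width: 60.4
```

>>> send_rows(translation=[[0.5, 0, 0], [0.5, 0, 0], [0.5, 0, 0], [0.5, 0, 0], [0.5, 0, 0]], dr=[[0, 0, 0], [0, 0, 0], [0, 0, 0], [0, 0, 0], [0, 0, 0]], grip=[60, 60, 60, 60, 60])

```text
clock: 6.38
position: [532.7, 80.5, 39.4]
ee_rot: [1.0, 0.012, -0.001, 0.0]
contact_force: [-6.4, 0.9, 3.8]
gripper_width: 60.0
```

Force is beginning to rise; press on gently to seat it.

>>> send_rows(translation=[[0.5, 0, 0], [0.5, 0, 0], [0.5, 0, 0], [0, 0, 0], [0, 0, 0]], dr=[[0, 0, 0], [0, 0, 0], [0, 0, 0], [0, 0, 0], [0, 0, 0]], grip=[60, 60, 60, 60, 60])

```text
clock: 7.0
position: [532.7, 80.5, 39.4]
ee_rot: [1.0, 0.012, -0.002, 0.0]
contact_force: [-9.9, 2.5, 6.0]
gripper_width: 59.7
```

```bash
python3 -c "
from h import *
s,M=tool([530,80,40]);print(s['wrist_torque'])
import cv2
for c in('top','side'):
    im=arm.get_image(c)[:,:,::-1]; u0,v0=(185,135) if c=='top' else (140,165)
    cv2.imwrite(f'pics/{c}2.png',im); cv2.imwrite(f'pics/{c}2c.png',cv2.resize(im[v0:v0+130,u0:u0+160],None,fx=4.5,fy=4.5,interpolation=cv2.INTER_CUBIC))
"
```

```text
t 7.0 pos [532.7  80.5  39.4] yaw x 1.36 tilt [-0.004 -0.001 -1.   ] F [-9.9  2.5  6. ] w 59.7 j [ 0.45  0.46 -0.43 -0.   -0.68  1.15]
tool shift [-2.7  0.5 -0.6]
[0.72982798 2.81344052 0.10506362]
```

View pics/side2c.png

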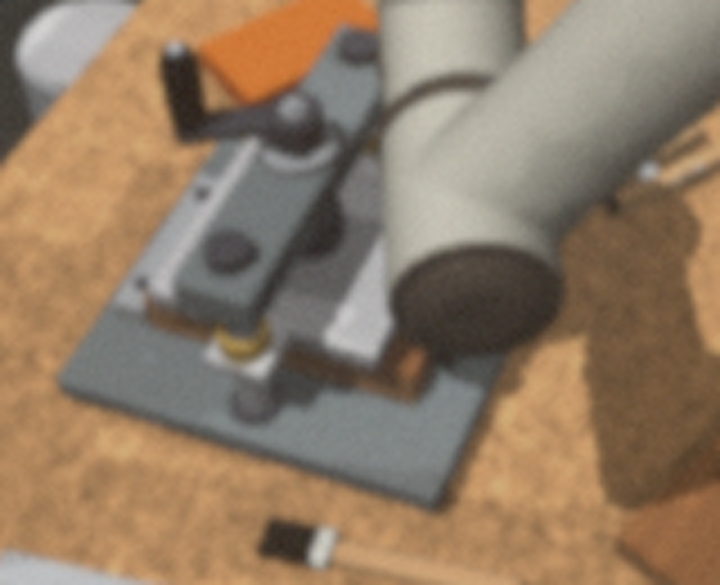

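>>> send_rows(translation=[[1, 0, 0], [1, 0, 0], [0, 0, 0], [0, 0, 0], [0, 0, 0]], dr=[[0, 0, 0], [0, 0, 0], [0, 0, 0], [0, 0, 0], [0, 0, 0]], grip=[60, 60, 60, 60, 60])

```text
clock: 7.72
position: [532.7, 80.4, 39.3]
ee_rot: [1.0, 0.012, -0.004, 0.001]
contact_force: [-15.4, 4.0, 9.1]
gripper_width: 59.8
```

>>> send_rows(translation=[[-5, 0, 0], [-10, 0, 0], [-20, 0, 0], [-20, 0, 0], [-20, 0, 0]], dr=[[0, 0, 0], [0, 0, 0], [0, 0, 0], [0, 0, 0], [0, 0, 0]], grip=[60, 60, 60, 60, 60])

```text
clock: 8.35
position: [462.8, 79.6, 39.8]
ee_rot: [1.0, 0.012, 0.002, -0.001]
contact_force: [-0.2, 0.3, -0.7]
gripper_width: 60.1
```

>>> send_rows(translation=[[-10, 0, -50], [0, 0, -55], [0, 0, -55], [0, 0, -55], [0, 0, -45]], dr=[[0, 0, 0], [0, 0, 0], [0, 0, 0], [0, 0, 0], [0, 0, 0]], grip=[60, 60, 60, 60, 60])

```text
clock: 8.98
position: [452.9, 79.0, 302.7]
ee_rot: [1.0, 0.012, 0.003, -0.001]
contact_force: [0.6, 1.0, 0.4]
gripper_width: 59.6
```

```bash
python3 -c "
from h import *
s,M=tool([530,80,40]);print(s['wrist_torque'])
import cv2
for c in('top','side'):
    im=arm.get_image(c)[:,:,::-1]; u0,v0=(185,135) if c=='top' else (140,165)
    cv2.imwrite(f'pics/{c}3.png',im); cv2.imwrite(f'pics/{c}3c.png',cv2.resize(im[v0:v0+130,u0:u0+160],None,fx=4.5,fy=4.5,interpolation=cv2.INTER_CUBIC))
    for t in('grip_mid','crank_hub','grip','blank'): print(c,t,[(np.round(d['xyz']),round(d['confidence'],2)) for d in arm.place_of(t,c)])
"
```

```text
t 8.97 pos [452.9  79.  302.7] yaw x 1.37 tilt [ 0.006  0.003 -1.   ] F [0.6 1.  0.4] w 59.6 j [ 0.53  0.05 -0.25  0.   -1.26  1.07]
tool shift [ 75.4   1.5 263.2]
[ 0.06822906 -0.04924091 -0.02429145]
top grip_mid [(array([701., 110., 246.]), 0.5), (array([442., 499.,  -5.]), 0.31)]
top crank_hub [(array([641.,  83., 214.]), 0.69)]
top grip [(array([694., 112., 216.]), 0.54)]
top blank [(array([277., 364.,   1.]), 0.77), (array([316., 134.,  -1.]), 0.72), (array([ 785., -172.,    2.]), 0.59)]
side grip_mid [(array([698., 113., 247.]), 0.64)]
side crank_hub [(array([643.,  81., 214.]), 0.66)]
side grip [(array([702., 112., 212.]), 0.62)]
side blank [(array([316., 134.,  -3.]), 0.96), (array([ 787., -173.,    1.]), 0.96), (array([645.,  87.,  30.]), 0.81), (array([276., 368.,   2.]), 0.64)]
```

View pics/side3c.png

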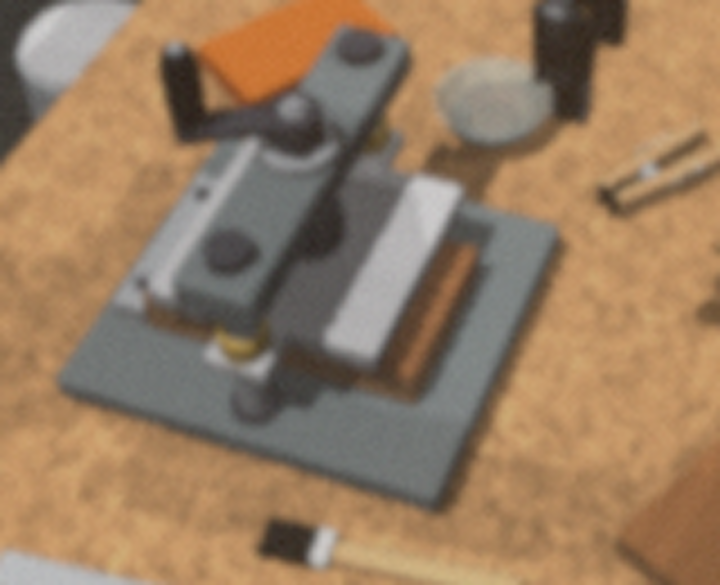

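View pics/top3c.png

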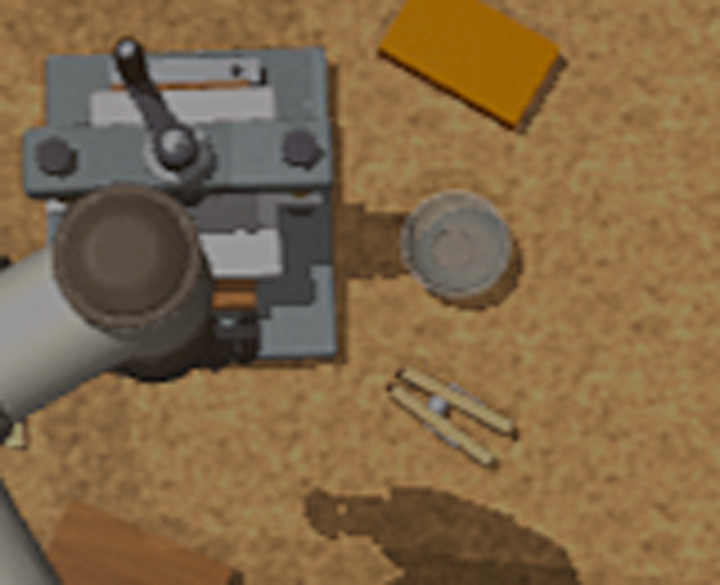

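>>> send_rows(translation=[[40, 0, -5], [55, -5, -5], [55, -8, 0], [50, -8, 0], [46, -6, 0]], dr=[[0, 0, 0], [0, 0, 0], [0, 0, 0], [0, 0, 0], [0, 0, 0]], grip=[70, 70, 70, 70, 70])

```text
clock: 10.1
position: [698.9, 111.8, 307.7]
ee_rot: [1.0, 0.012, -0.001, 0.0]
contact_force: [1.2, -0.1, 0.7]
gripper_width: 70.0
```

>>> send_rows(translation=[[0, 0, 0], [0, 0, 0], [0, 0, 0], [0, 0, 0], [0, 0, 0]], dr=[[0, 0, 0], [0, 0, 0], [0, 0, 0], [0, 0, 0], [0, 0, 0]], grip=[70, 70, 70, 70, 70])

```text
clock: 10.72
position: [696.6, 111.5, 310.4]
ee_rot: [1.0, 0.012, 0.001, -0.0]
contact_force: [-0.0, 0.4, 0.7]
gripper_width: 70.1
```

```bash
python3 -c "
from h import *
s,M=tool([700,112,232])
import cv2
for c in('top','side'):
    im=arm.get_image(c)[:,:,::-1]; u0,v0=(185,120) if c=='top' else (140,135)
    cv2.imwrite(f'pics/{c}4c.png',cv2.resize(im[v0:v0+130,u0:u0+160],None,fx=4.5,fy=4.5,interpolation=cv2.INTER_CUBIC))
    print(c,'tcp px',(pj(c,s['position'])-[u0,v0])*4.5,'grip top px',(pj(c,[700,112,275])-[u0,v0])*4.5)
"
```

```text
t 10.72 pos [696.6 111.5 310.4] yaw x 1.38 tilt [ 0.001  0.001 -1.   ] F [-0.   0.4  0.7] w 70.1 j [ 0.39  0.49  0.38  0.   -1.45  1.21]
tool shift [ 3.3 -0.3 78.4]
top tcp px [124.40946934 104.92186824] grip top px [128.09524924 116.17573127]
side tcp px [172.50801259 137.76182626] grip top px [175.79534342 181.8709156 ]
```

View pics/side4c.png

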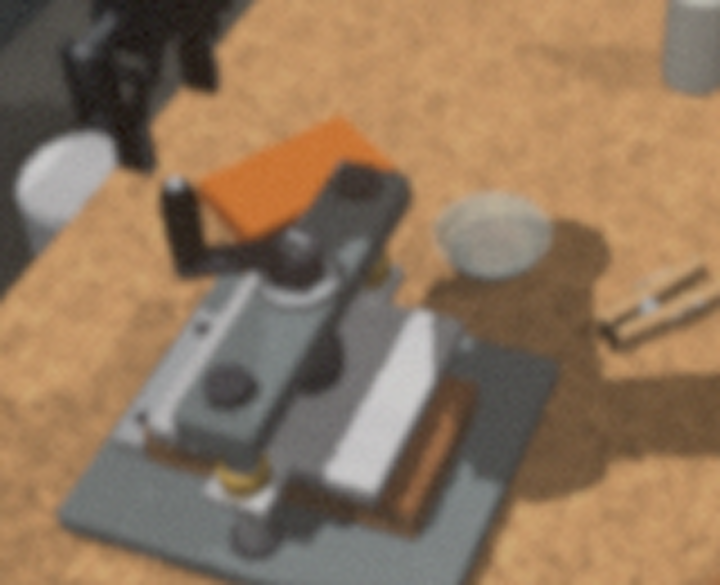

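>>> send_rows(translation=[[3, 0, 15], [0, 0, 18], [0, 0, 18], [0, 0, 16], [0, 0, 11]], dr=[[0, 0, 0], [0, 0, 0], [0, 0, 0], [0, 0, 0], [0, 0, 0]], grip=[70, 70, 70, 70, 70])

```text
clock: 11.45
position: [699.8, 111.5, 229.5]
ee_rot: [1.0, 0.012, -0.001, 0.0]
contact_force: [-0.7, 0.6, -0.2]
gripper_width: 70.3
```

```bash
python3 -c "
from h import *
s,M=tool([700,112,232])
import cv2
for c in('top','side'):
    im=arm.get_image(c)[:,:,::-1]; u0,v0=(185,120) if c=='top' else (140,135)
    cv2.imwrite(f'pics/{c}5c.png',cv2.resize(im[v0:v0+130,u0:u0+160],None,fx=4.5,fy=4.5,interpolation=cv2.INTER_CUBIC))
"
```

```text
t 11.45 pos [699.8 111.5 229.5] yaw x 1.37 tilt [-0.002 -0.001 -1.   ] F [-0.7  0.6 -0.2] w 70.3 j [ 0.39  0.53  0.24 -0.   -1.28  1.21]
tool shift [ 0.2 -0.5 -2.5]
```

View pics/side5c.png

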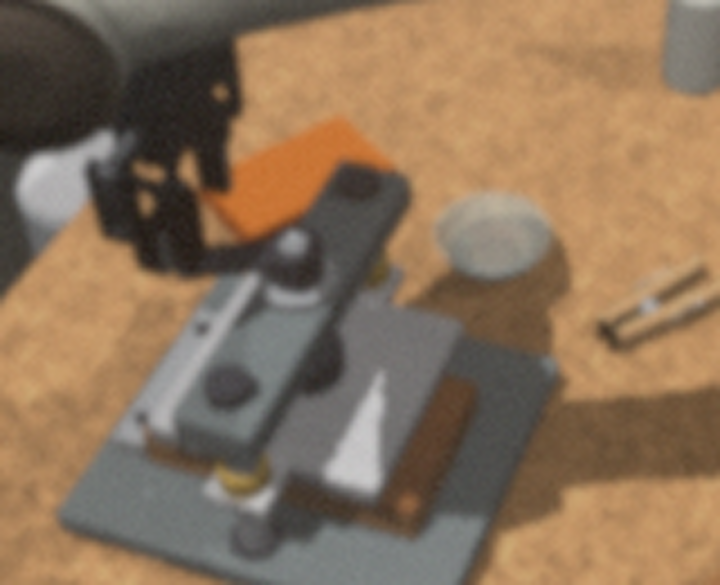

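>>> send_rows(translation=[[0, 0, -3], [0, 0, 0], [0, 0, 0], [0, 0, 0], [0, 0, 0]], dr=[[0, 0, 0], [0, 0, 0], [0, 0, 0], [0, 0, 0], [0, 0, 0]], grip=[40, 22, 10, 10, 10])

```text
clock: 12.18
position: [700.9, 112.5, 235.9]
ee_rot: [1.0, 0.012, 0.002, -0.001]
contact_force: [0.4, 3.9, 5.0]
gripper_width: 22.2
```

>>> send_rows(translation=[[0, 0, 0], [0, 0, 0], [0, 0, 0], [0, 0, 0], [0, 0, 0]], dr=[[0, 0, 0], [0, 0, 0], [0, 0, 0], [0, 0, 0], [0, 0, 0]], grip=[10, 10, 10, 10, 10])

```text
clock: 12.8
position: [700.9, 112.5, 235.9]
ee_rot: [1.0, 0.012, 0.002, -0.001]
contact_force: [-0.5, 3.6, 5.1]
gripper_width: 22.2
```

```bash
python3 -c "
from h import *
s,M=tool([700,112,232])"
```

```text
t 12.8 pos [700.9 112.5 235.9] yaw x 1.41 tilt [ 0.003  0.001 -1.   ] F [-0.5  3.6  5.1] w 22.2 j [ 0.39  0.53  0.25 -0.   -1.29  1.21]
tool shift [-0.9  0.5  3.9]
```

```bash
cat > arc.py <<'E'
import numpy as np
def rows(th0,step,n,r=65.0,yaw=1.4):
    y=np.radians(yaw);X=np.array([np.cos(y),np.sin(y)]);Y=np.array([np.sin(y),-np.cos(y)])
    out=[];err=np.zeros(2)
    for k in range(n):
        a,b=np.radians(th0-k*step),np.radians(th0-(k+1)*step)
        d=r*np.array([np.cos(b)-np.cos(a),np.sin(b)-np.sin(a)])
        v=np.array([d@X,d@Y])+err; w=v.round(1); err=v-w
        out.append(w.tolist()+[0])
    return out
if __name__=="__main__":
    R=rows(28,9,40)
    for i in range(0,40,5): print(28-9*i,R[i:i+5])
E
python3 arc.py
```

```text
28 [[3.8, 9.5, 0], [2.3, 9.9, 0], [0.8, 10.2, 0], [-0.9, 10.1, 0], [-2.4, 9.9, 0]]
-17 [[-4.0, 9.4, 0], [-5.4, 8.7, 0], [-6.7, 7.7, 0], [-7.8, 6.6, 0], [-8.7, 5.2, 0]]
-62 [[-9.5, 3.9, 0], [-9.9, 2.3, 0], [-10.2, 0.7, 0], [-10.1, -0.9, 0], [-9.9, -2.4, 0]]
-107 [[-9.4, -4.0, 0], [-8.7, -5.4, 0], [-7.7, -6.7, 0], [-6.6, -7.8, 0], [-5.2, -8.7, 0]]
-152 [[-3.9, -9.4, 0], [-2.3, -10.0, 0], [-0.7, -10.1, 0], [0.9, -10.2, 0], [2.4, -9.9, 0]]
-197 [[4.0, -9.4, 0], [5.4, -8.7, 0], [6.6, -7.7, 0], [7.8, -6.5, 0], [8.8, -5.3, 0]]
-242 [[9.4, -3.9, 0], [10.0, -2.3, 0], [10.1, -0.7, 0], [10.2, 0.9, 0], [9.9, 2.4, 0]]
-287 [[9.4, 4.0, 0], [8.7, 5.4, 0], [7.7, 6.7, 0], [6.5, 7.8, 0], [5.3, 8.7, 0]]
```

>>> send_rows(translation=[[3.8, 9.5, 0], [2.3, 9.9, 0], [0.8, 10.2, 0], [-0.9, 10.1, 0], [-2.4, 9.9, 0]], dr=[[0, 0, 0], [0, 0, 0], [0, 0, 0], [0, 0, 0], [0, 0, 0]], grip=[10, 10, 10, 10, 10])

```text
clock: 13.42
position: [705.9, 63.6, 235.9]
ee_rot: [1.0, 0.013, 0.002, -0.001]
contact_force: [-0.4, 5.8, 6.1]
gripper_width: 23.0
```

```bash
python3 -c "
from h import *
s,M=tool()
d=s['position'][:2]-[643.7,82];print(np.hypot(*d),np.degrees(np.arctan2(d[1],d[0])))"
```

```text
t 13.43 pos [705.9  63.6 235.9] yaw x 1.44 tilt [ 0.004  0.002 -1.   ] F [-0.4  5.8  6.1] w 23.0 j [ 0.32  0.53  0.25 -0.   -1.29  1.28]
64.8679981320447 -16.518992117277094
```

>>> send_rows(translation=[[-4.0, 9.4, -1], [-5.4, 8.7, 0], [-6.7, 7.7, 0], [-7.8, 6.6, 0], [-8.7, 5.2, 0]], dr=[[0, 0, 0], [0, 0, 0], [0, 0, 0], [0, 0, 0], [0, 0, 0]], grip=[10, 10, 10, 10, 10])

```text
clock: 14.05
position: [674.9, 25.1, 235.9]
ee_rot: [1.0, 0.012, 0.003, -0.001]
contact_force: [4.4, 6.1, 3.1]
gripper_width: 22.8
```

>>> send_rows(translation=[[-9.5, 3.9, 0], [-9.9, 2.3, 0], [-10.2, 0.7, 0], [-10.1, -0.9, 0], [-9.9, -2.4, 0]], dr=[[0, 0, 0], [0, 0, 0], [0, 0, 0], [0, 0, 0], [0, 0, 0]], grip=[10, 10, 10, 10, 10])

```text
clock: 14.68
position: [626.1, 19.3, 235.9]
ee_rot: [1.0, 0.012, 0.003, -0.0]
contact_force: [6.5, 2.2, 0.3]
gripper_width: 22.8
```

```bash
cat >> h.py <<'E'
def fr(H=(643.7,82)):
    s,M=tool();d=s['position'][:2]-np.array(H);r=np.hypot(*d);u=d/r;t=np.array([u[1],-u[0]])  # t clockwise
    f=s['contact_force'][:2];print("r %.1f th %.2f  Frad %.2f  Fdrive %.2f"%(r,np.degrees(np.arctan2(d[1],d[0])),f@u,-f@t))
E
python3 -c "
from h import *
fr()"
```

```text
t 14.68 pos [626.1  19.3 235.9] yaw x 1.38 tilt [ 0.007  0.001 -1.   ] F [6.5 2.2 0.3] w 22.8 j [ 0.29  0.38  0.01  0.   -1.2   1.31]
r 65.1 th -105.67  Frad -3.86  Fdrive 5.70
```

>>> send_rows(translation=[[-9.4, -4.0, 0], [-8.7, -5.4, 0], [-7.7, -6.7, 0], [-6.6, -7.8, 0], [-5.2, -8.7, 0]], dr=[[0, 0, 0], [0, 0, 0], [0, 0, 0], [0, 0, 0], [0, 0, 0]], grip=[10, 10, 10, 10, 10])

```text
clock: 15.3
position: [587.1, 49.5, 235.9]
ee_rot: [1.0, 0.012, 0.002, 0.001]
contact_force: [6.3, -3.1, 0.8]
gripper_width: 23.0
```

>>> send_rows(translation=[[-3.9, -9.4, 0], [-2.3, -10.0, 0], [-0.7, -10.1, 0], [0.9, -10.2, 0], [2.4, -9.9, 0]], dr=[[0, 0, 0], [0, 0, 0], [0, 0, 0], [0, 0, 0], [0, 0, 0]], grip=[10, 10, 10, 10, 10])

```text
clock: 15.92
position: [580.2, 97.6, 235.9]
ee_rot: [1.0, 0.011, -0.001, 0.002]
contact_force: [-0.4, -6.2, 3.0]
gripper_width: 22.9
```

```bash
python3 -c "
from h import *
fr()"
```

```text
t 15.93 pos [580.2  97.6 235.9] yaw x 1.32 tilt [-0.001 -0.005 -1.   ] F [-0.4 -6.2  3. ] w 22.9 j [ 0.44  0.32 -0.08  0.   -1.18  1.15]
r 65.4 th 166.18  Frad -1.05  Fdrive 6.14
```

>>> send_rows(translation=[[4.0, -9.4, 0], [5.4, -8.7, 0], [6.6, -7.7, 0], [7.8, -6.5, 0], [8.8, -5.3, 0]], dr=[[0, 0, 0], [0, 0, 0], [0, 0, 0], [0, 0, 0], [0, 0, 0]], grip=[10, 10, 10, 10, 10])

```text
clock: 16.55
position: [609.9, 137.7, 235.9]
ee_rot: [1.0, 0.012, -0.003, 0.001]
contact_force: [-8.3, 1.2, 7.1]
gripper_width: 22.6
```

>>> send_rows(translation=[[9.4, -3.9, 0], [10.0, -2.3, 0], [10.1, -0.7, 0], [10.2, 0.9, 0], [9.9, 2.4, 0]], dr=[[0, 0, 0], [0, 0, 0], [0, 0, 0], [0, 0, 0], [0, 0, 0]], grip=[10, 10, 10, 10, 10])

```text
clock: 17.18
position: [660.8, 144.6, 235.9]
ee_rot: [1.0, 0.013, -0.001, -0.001]
contact_force: [-4.3, 4.0, 4.9]
gripper_width: 22.8
```

>>> send_rows(translation=[[9.4, 4.0, 0], [8.7, 5.4, 0], [7.7, 6.7, 0], [6.5, 7.8, 0], [5.3, 8.7, 0]], dr=[[0, 0, 0], [0, 0, 0], [0, 0, 0], [0, 0, 0], [0, 0, 0]], grip=[10, 10, 10, 10, 10])

```text
clock: 17.8
position: [700.4, 113.3, 236.0]
ee_rot: [1.0, 0.013, 0.001, -0.001]
contact_force: [-1.1, 6.4, 4.5]
gripper_width: 22.6
```

```bash
python3 -c "
from h import *
fr()"
```

```text
t 17.8 pos [700.4 113.3 236. ] yaw x 1.45 tilt [ 0.001  0.002 -1.   ] F [-1.1  6.4  4.5] w 22.6 j [ 0.39  0.53  0.25 -0.   -1.29  1.21]
r 64.8 th 28.91  Frad 2.16  Fdrive 6.15
```

>>> send_rows(translation=[[3.8, 9.5, 0], [2.3, 9.9, 0], [0.8, 10.2, 0], [-0.9, 10.1, 0], [-2.4, 9.9, 0]], dr=[[0, 0, 0], [0, 0, 0], [0, 0, 0], [0, 0, 0], [0, 0, 0]], grip=[10, 10, 10, 10, 10])

```text
clock: 18.42
position: [705.8, 63.6, 235.9]
ee_rot: [1.0, 0.012, 0.002, -0.001]
contact_force: [0.7, 7.0, 3.7]
gripper_width: 22.6
```

>>> send_rows(translation=[[-4.0, 9.4, 0], [-5.4, 8.7, 0], [-6.7, 7.7, 0], [-7.8, 6.6, 0], [-8.7, 5.2, 0]], dr=[[0, 0, 0], [0, 0, 0], [0, 0, 0], [0, 0, 0], [0, 0, 0]], grip=[10, 10, 10, 10, 10])

```text
clock: 19.05
position: [674.8, 25.0, 235.9]
ee_rot: [1.0, 0.012, 0.003, -0.001]
contact_force: [4.0, 5.6, 3.1]
gripper_width: 22.7
```

```bash
python3 -c "
from h import *
fr()
from arc import rows
R=rows(-62,3,120)
for i in range(0,120,5): print(-62-3*i,R[i:i+5])
"
```

```text
t 19.05 pos [674.8  25.  235.9] yaw x 1.41 tilt [ 0.005  0.002 -1.   ] F [4.  5.6 3.1] w 22.7 j [ 0.28  0.47  0.15 -0.   -1.25  1.32]
r 64.9 th -61.34  Frad -3.02  Fdrive 6.26
-62 [[-3.1, 1.4, 0], [-3.1, 1.3, 0], [-3.3, 1.1, 0], [-3.2, 1.0, 0], [-3.3, 0.8, 0]]
-77 [[-3.4, 0.5, 0], [-3.4, 0.5, 0], [-3.4, 0.2, 0], [-3.4, 0.1, 0], [-3.4, -0.1, 0]]
-92 [[-3.3, -0.3, 0], [-3.4, -0.5, 0], [-3.4, -0.6, 0], [-3.3, -0.9, 0], [-3.2, -0.9, 0]]
-107 [[-3.2, -1.2, 0], [-3.2, -1.3, 0], [-3.0, -1.5, 0], [-3.0, -1.7, 0], [-2.9, -1.8, 0]]
-122 [[-2.8, -1.9, 0], [-2.7, -2.1, 0], [-2.5, -2.2, 0], [-2.5, -2.4, 0], [-2.3, -2.5, 0]]
-137 [[-2.2, -2.6, 0], [-2.1, -2.7, 0], [-1.9, -2.8, 0], [-1.7, -2.9, 0], [-1.6, -3.0, 0]]
-152 [[-1.5, -3.1, 0], [-1.2, -3.2, 0], [-1.2, -3.2, 0], [-0.9, -3.2, 0], [-0.8, -3.3, 0]]
-167 [[-0.6, -3.4, 0], [-0.4, -3.4, 0], [-0.2, -3.4, 0], [-0.1, -3.4, 0], [0.1, -3.4, 0]]
-182 [[0.3, -3.4, 0], [0.5, -3.3, 0], [0.6, -3.4, 0], [0.8, -3.3, 0], [1.0, -3.2, 0]]
-197 [[1.2, -3.2, 0], [1.3, -3.2, 0], [1.5, -3.0, 0], [1.6, -3.0, 0], [1.8, -2.9, 0]]
-212 [[2.0, -2.8, 0], [2.1, -2.7, 0],
[... 436 characters left out ...]
, [3.0, 1.6, 0], [2.9, 1.8, 0]]
-302 [[2.8, 2.0, 0], [2.7, 2.1, 0], [2.5, 2.2, 0], [2.5, 2.3, 0], [2.3, 2.5, 0]]
-317 [[2.2, 2.6, 0], [2.0, 2.7, 0], [2.0, 2.9, 0], [1.7, 2.9, 0], [1.6, 3.0, 0]]
-332 [[1.5, 3.1, 0], [1.2, 3.1, 0], [1.2, 3.2, 0], [0.9, 3.3, 0], [0.8, 3.3, 0]]
-347 [[0.6, 3.4, 0], [0.4, 3.3, 0], [0.2, 3.4, 0], [0.1, 3.4, 0], [-0.1, 3.4, 0]]
-362 [[-0.3, 3.4, 0], [-0.5, 3.4, 0], [-0.6, 3.3, 0], [-0.8, 3.3, 0], [-1.0, 3.3, 0]]
-377 [[-1.2, 3.2, 0], [-1.3, 3.1, 0], [-1.5, 3.1, 0], [-1.6, 3.0, 0], [-1.8, 2.9, 0]]
-392 [[-2.0, 2.8, 0], [-2.1, 2.6, 0], [-2.2, 2.6, 0], [-2.4, 2.5, 0], [-2.4, 2.3, 0]]
-407 [[-2.7, 2.2, 0], [-2.7, 2.0, 0], [-2.8, 1.9, 0], [-2.9, 1.8, 0], [-3.0, 1.6, 0]]
```

>>> send_rows(translation=[[-3.1, 1.4, 0], [-3.1, 1.3, 0], [-3.3, 1.1, 0], [-3.2, 1.0, 0], [-3.3, 0.8, 0]], dr=[[0, 0, 0], [0, 0, 0], [0, 0, 0], [0, 0, 0], [0, 0, 0]], grip=[10, 10, 10, 10, 10])

```text
clock: 19.68
position: [659.5, 19.0, 235.9]
ee_rot: [1.0, 0.012, 0.003, -0.001]
contact_force: [4.7, 4.8, 1.6]
gripper_width: 22.3
```

```bash
python3 -c "
from h import *
fr()"
```

```text
t 19.68 pos [659.5  19.  235.9] yaw x 1.41 tilt [ 0.006  0.002 -1.   ] F [4.7 4.8 1.6] w 22.3 j [ 0.27  0.44  0.1  -0.   -1.23  1.32]
r 64.9 th -75.93  Frad -3.54  Fdrive 5.77
```

>>> send_rows(translation=[[-3.4, 0.5, 0], [-3.4, 0.5, 0], [-3.4, 0.2, 0], [-3.4, 0.1, 0], [-3.4, -0.1, 0]], dr=[[0, 0, 0], [0, 0, 0], [0, 0, 0], [0, 0, 0], [0, 0, 0]], grip=[10, 10, 10, 10, 10])

```text
clock: 20.3
position: [642.9, 17.0, 236.0]
ee_rot: [1.0, 0.012, 0.003, -0.001]
contact_force: [6.3, 2.7, 0.9]
gripper_width: 22.7
```

```bash
python3 -c "
from h import *
fr()"
```

```text
t 20.3 pos [642.9  17.  236. ] yaw x 1.39 tilt [ 0.007  0.001 -1.   ] F [6.3 2.7 0.9] w 22.7 j [ 0.28  0.41  0.06  0.   -1.21  1.32]
r 65.0 th -90.74  Frad -2.83  Fdrive 6.25
```

>>> send_rows(translation=[[-3.3, -0.3, 0], [-3.4, -0.5, 0], [-3.4, -0.6, 0], [-3.3, -0.9, 0], [-3.2, -0.9, 0]], dr=[[0, 0, 0], [0, 0, 0], [0, 0, 0], [0, 0, 0], [0, 0, 0]], grip=[10, 10, 10, 10, 10])

```text
clock: 20.92
position: [626.3, 19.3, 235.9]
ee_rot: [1.0, 0.012, 0.003, -0.0]
contact_force: [7.2, 2.0, 0.7]
gripper_width: 22.5
```

```bash
python3 -c "
from h import *
fr()"
```

```text
t 20.93 pos [626.3  19.3 235.9] yaw x 1.38 tilt [ 0.007  0.001 -1.   ] F [7.2 2.  0.7] w 22.5 j [ 0.29  0.38  0.01  0.   -1.2   1.31]
r 65.0 th -105.47  Frad -3.91  Fdrive 6.44
```

>>> send_rows(translation=[[-3.2, -1.2, 0], [-3.2, -1.3, 0], [-3.0, -1.5, 0], [-3.0, -1.7, 0], [-2.9, -1.8, 0]], dr=[[0, 0, 0], [0, 0, 0], [0, 0, 0], [0, 0, 0], [0, 0, 0]], grip=[10, 10, 10, 10, 10])

```text
clock: 21.55
position: [610.8, 25.8, 235.9]
ee_rot: [1.0, 0.012, 0.003, 0.0]
contact_force: [6.8, -0.2, -0.1]
gripper_width: 22.6
```

```bash
python3 -c "
from h import *
fr()"
```

```text
t 21.55 pos [610.8  25.8 235.9] yaw x 1.37 tilt [ 0.006 -0.    -1.   ] F [ 6.8 -0.2 -0.1] w 22.6 j [ 0.31  0.36 -0.03  0.   -1.18  1.29]
r 65.1 th -120.37  Frad -3.32  Fdrive 5.96
```

>>> send_rows(translation=[[-2.8, -1.9, 0], [-2.7, -2.1, 0], [-2.5, -2.2, 0], [-2.5, -2.4, 0], [-2.3, -2.5, 0]], dr=[[0, 0, 0], [0, 0, 0], [0, 0, 0], [0, 0, 0], [0, 0, 0]], grip=[10, 10, 10, 10, 10])

```text
clock: 22.18
position: [597.5, 36.1, 235.9]
ee_rot: [1.0, 0.012, 0.003, 0.001]
contact_force: [5.2, -1.7, -0.3]
gripper_width: 22.9
```

```bash
python3 -c "
from h import *
fr()"
```

```text
t 22.18 pos [597.5  36.1 235.9] yaw x 1.35 tilt [ 0.006 -0.001 -1.   ] F [ 5.2 -1.7 -0.3] w 22.9 j [ 0.33  0.33 -0.06  0.   -1.17  1.26]
r 65.2 th -135.17  Frad -2.48  Fdrive 4.90
```

>>> send_rows(translation=[[-2.2, -2.6, 0], [-2.1, -2.7, 0], [-1.9, -2.8, 0], [-1.7, -2.9, 0], [-1.6, -3.0, 0]], dr=[[0, 0, 0], [0, 0, 0], [0, 0, 0], [0, 0, 0], [0, 0, 0]], grip=[10, 10, 10, 10, 10])

```text
clock: 22.8
position: [587.5, 49.0, 236.0]
ee_rot: [1.0, 0.012, 0.002, 0.001]
contact_force: [6.4, -4.8, -0.5]
gripper_width: 22.7
```

```bash
python3 -c "
from h import *
fr()"
```

```text
t 22.8 pos [587.5  49.  236. ] yaw x 1.34 tilt [ 0.005 -0.002 -1.   ] F [ 6.4 -4.8 -0.5] w 22.7 j [ 0.36  0.32 -0.08  0.   -1.17  1.23]
r 65.2 th -149.58  Frad -3.08  Fdrive 7.41
```

>>> send_rows(translation=[[-1.5, -3.1, 0], [-1.2, -3.2, 0], [-1.2, -3.2, 0], [-0.9, -3.2, 0], [-0.8, -3.3, 0]], dr=[[0, 0, 0], [0, 0, 0], [0, 0, 0], [0, 0, 0], [0, 0, 0]], grip=[10, 10, 10, 10, 10])

```text
clock: 23.42
position: [581.0, 63.9, 235.9]
ee_rot: [1.0, 0.012, 0.002, 0.002]
contact_force: [5.9, -8.0, -0.3]
gripper_width: 22.4
```

```bash
python3 -c "
from h import *
fr()"
```

```text
t 23.43 pos [581.   63.9 235.9] yaw x 1.32 tilt [ 0.003 -0.004 -1.   ] F [ 5.9 -8.  -0.3] w 22.4 j [ 0.39  0.31 -0.09  0.01 -1.17  1.2 ]
r 65.3 th -163.88  Frad -3.45  Fdrive 9.37
```

>>> send_rows(translation=[[-0.2, -0.9, 0], [-0.2, -0.9, 0], [-0.1, -0.9, 0], [-0.1, -0.9, 0], [-0.1, -0.9, 0]], dr=[[0, 0, 0], [0, 0, 0], [0, 0, 0], [0, 0, 0], [0, 0, 0]], grip=[10, 10, 10, 10, 10])

```text
clock: 24.05
position: [580.0, 67.9, 235.9]
ee_rot: [1.0, 0.011, 0.001, 0.002]
contact_force: [5.1, -8.0, 1.5]
gripper_width: 23.1
```

```bash
python3 -c "
from h import *
fr()"
```

```text
t 24.05 pos [580.   67.9 235.9] yaw x 1.31 tilt [ 0.002 -0.005 -1.   ] F [ 5.1 -8.   1.5] w 23.1 j [ 0.4   0.31 -0.09  0.01 -1.17  1.19]
r 65.3 th -167.51  Frad -3.25  Fdrive 8.94
```

>>> send_rows(translation=[[-0.1, -0.9, 0], [-0.1, -0.9, 0], [0, -0.9, 0], [0, -0.9, 0], [0, -0.9, 0]], dr=[[0, 0, 0], [0, 0, 0], [0, 0, 0], [0, 0, 0], [0, 0, 0]], grip=[10, 10, 10, 10, 10])

```text
clock: 24.68
position: [579.2, 72.0, 235.9]
ee_rot: [1.0, 0.011, 0.001, 0.003]
contact_force: [4.4, -8.9, 2.1]
gripper_width: 22.6
```

```bash
python3 -c "
from h import *
fr()"
```

```text
t 24.68 pos [579.2  72.  235.9] yaw x 1.3 tilt [ 0.001 -0.005 -1.   ] F [ 4.4 -8.9  2.1] w 22.6 j [ 0.4   0.31 -0.09  0.01 -1.17  1.19]
r 65.3 th -171.20  Frad -2.96  Fdrive 9.48
```

>>> send_rows(translation=[[0, -0.9, 0], [0, -0.9, 0], [0.1, -0.9, 0], [0.1, -0.9, 0], [0.1, -0.9, 0]], dr=[[0, 0, 0], [0, 0, 0], [0, 0, 0], [0, 0, 0], [0, 0, 0]], grip=[10, 10, 10, 10, 10])

```text
clock: 25.3
position: [578.7, 76.1, 235.9]
ee_rot: [1.0, 0.011, -0.0, 0.003]
contact_force: [1.1, -9.1, 3.1]
gripper_width: 22.9
```

```bash
python3 -c "
from h import *
fr()"
```

```text
t 25.3 pos [578.7  76.1 235.9] yaw x 1.29 tilt [-0.    -0.006 -1.   ] F [ 1.1 -9.1  3.1] w 22.9 j [ 0.41  0.31 -0.09  0.01 -1.17  1.18]
r 65.3 th -174.81  Frad -0.23  Fdrive 9.13
```

>>> send_rows(translation=[[0.1, -0.9, 0], [0.1, -0.9, 0], [0.2, -0.9, 0], [0.2, -0.9, 0], [0.2, -0.9, 0]], dr=[[0, 0, 0], [0, 0, 0], [0, 0, 0], [0, 0, 0], [0, 0, 0]], grip=[10, 10, 10, 10, 10])

```text
clock: 25.92
position: [578.4, 80.2, 235.9]
ee_rot: [1.0, 0.011, -0.001, 0.003]
contact_force: [-0.4, -10.5, 4.2]
gripper_width: 22.5
```

```bash
python3 -c "
from h import *
fr()
import cv2
im=arm.get_image('side')[:,:,::-1]; u0,v0=(140,135)
cv2.imwrite('pics/side6c.png',cv2.resize(im[v0:v0+130,u0:u0+160],None,fx=4.5,fy=4.5,interpolation=cv2.INTER_CUBIC))
fr()"
```

```text
t 25.93 pos [578.4  80.2 235.9] yaw x 1.28 tilt [-0.003 -0.007 -1.   ] F [ -0.4 -10.5   4.2] w 22.5 j [ 0.42  0.31 -0.09  0.01 -1.17  1.17]
r 65.3 th -178.41  Frad 0.72  Fdrive 10.46
t 25.98 pos [578.4  80.3 235.9] yaw x 1.28 tilt [-0.003 -0.007 -1.   ] F [ -0.7 -10.2   2.7] w 22.9 j [ 0.42  0.31 -0.09  0.01 -1.17  1.17]
r 65.3 th -178.47  Frad 0.95  Fdrive 10.17
```

View pics/side6c.png

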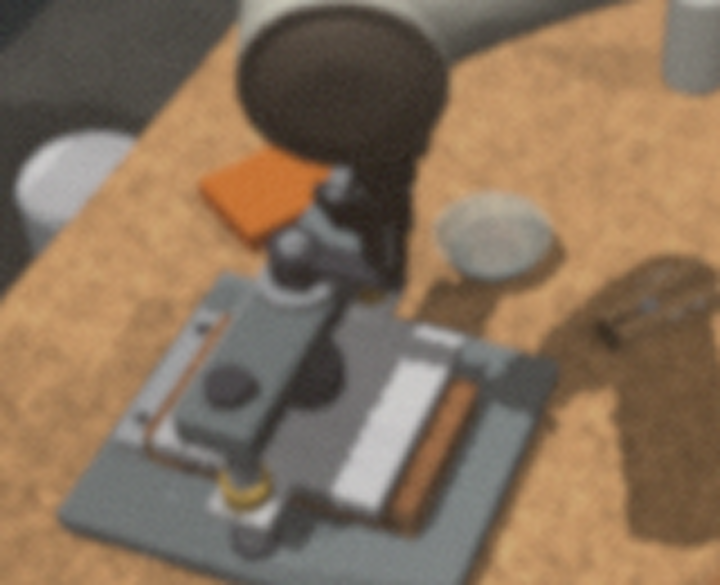

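>>> send_rows(translation=[[0, 1, 0], [0, 1, 0], [0, 0, 0], [0, 0, 0], [0, 0, 0]], dr=[[0, 0, 0], [0, 0, 0], [0, 0, 0], [0, 0, 0], [0, 0, 0]], grip=[10, 10, 10, 10, 10])

```text
clock: 26.6
position: [578.5, 80.2, 235.9]
ee_rot: [1.0, 0.012, -0.001, 0.002]
contact_force: [-1.8, -6.4, 5.6]
gripper_width: 23.0
```

```bash
python3 -c "
from h import *
fr()"
```

```text
t 26.6 pos [578.5  80.2 235.9] yaw x 1.33 tilt [-0.002 -0.004 -1.   ] F [-1.8 -6.4  5.6] w 23.0 j [ 0.42  0.31 -0.09  0.   -1.17  1.18]
r 65.2 th -178.38  Frad 1.98  Fdrive 6.33
```

>>> send_rows(translation=[[0, 1, 0], [0, 0, 0], [0, 0, 0], [0, 0, 0], [0, 0, 0]], dr=[[0, 0, 0], [0, 0, 0], [0, 0, 0], [0, 0, 0], [0, 0, 0]], grip=[10, 30, 50, 70, 70])

```text
clock: 27.22
position: [579.2, 81.7, 235.0]
ee_rot: [1.0, 0.012, -0.0, 0.0]
contact_force: [-0.1, 1.0, -0.4]
gripper_width: 69.8
```

```bash
python3 -c "
from h import *
fr()"
```

```text
t 27.23 pos [579.2  81.7 235. ] yaw x 1.38 tilt [-0. -0. -1.] F [-0.1  1.  -0.4] w 69.8 j [ 0.42  0.31 -0.09 -0.   -1.17  1.18]
r 64.5 th -179.76  Frad 0.08  Fdrive -0.99
```

Free. Straight up, then away from the press.

>>> send_rows(translation=[[0, 0, -15], [0, 0, -25], [0, 0, -30], [0, 0, -20], [0, 0, 0]], dr=[[0, 0, 0], [0, 0, 0], [0, 0, 0], [0, 0, 0], [0, 0, 0]], grip=[70, 70, 70, 70, 70])

```text
clock: 27.85
position: [580.1, 81.8, 328.2]
ee_rot: [1.0, 0.012, 0.003, -0.001]
contact_force: [0.5, 0.4, -0.3]
gripper_width: 70.1
```

>>> send_rows(translation=[[-25, -30, 0], [-30, -45, 0], [-25, -50, 0], [-25, -50, 0], [-20, -45, 0]], dr=[[0, 0, 0], [0, 0, 0], [0, 0, 0], [0, 0, 0], [0, 0, 0]], grip=[70, 70, 70, 70, 70])

```text
clock: 28.48
position: [447.5, 299.8, 324.7]
ee_rot: [1.0, 0.012, -0.0, 0.0]
contact_force: [-0.3, 0.2, -0.2]
gripper_width: 69.9
```

>>> send_rows(translation=[[-10, -40, 0], [-10, -40, 0], [0, -30, 0], [0, 0, 0], [0, 0, 0]], dr=[[0, 0, 0], [0, 0, 0], [0, 0, 0], [0, 0, 0], [0, 0, 0]], grip=[70, 70, 70, 70, 70])

```text
clock: 29.1
position: [426.2, 407.5, 324.6]
ee_rot: [1.0, 0.012, -0.0, 0.001]
contact_force: [-0.1, -0.7, 0.1]
gripper_width: 69.8
```

```bash
python3 -c "
from h import *
tool()
import cv2
for c in('top','side'):
    im=arm.get_image(c)[:,:,::-1]; u0,v0=(165,125) if c=='top' else (140,135)
    cv2.imwrite(f'pics/{c}7.png',im);cv2.imwrite(f'pics/{c}7c.png',cv2.resize(im[v0:v0+130,u0:u0+160],None,fx=4.5,fy=4.5,interpolation=cv2.INTER_CUBIC))
    for t in('grip_mid','blank','platen'): print(c,t,[(np.round(d['xyz']),round(d['confidence'],2)) for d in arm.place_of(t,c)])
"
```

```text
t 29.1 pos [426.2 407.5 324.6] yaw x 1.37 tilt [-0.001 -0.001 -1.   ] F [-0.1 -0.7  0.1] w 69.8 j [ 1.04  0.28  0.08 -0.   -1.38  0.56]
top grip_mid [(array([582.,  76., 247.]), 0.4)]
top blank [(array([ 786., -168.,    1.]), 0.81), (array([274., 363.,  -0.]), 0.65), (array([317., 136.,   1.]), 0.58)]
top platen []
side grip_mid [(array([ 518., -438.,   -4.]), 0.62), (array([ 407., -525.,   -2.]), 0.35)]
side blank [(array([277., 362.,  -2.]), 0.77)]
side platen []
```

View pics/side7c.png

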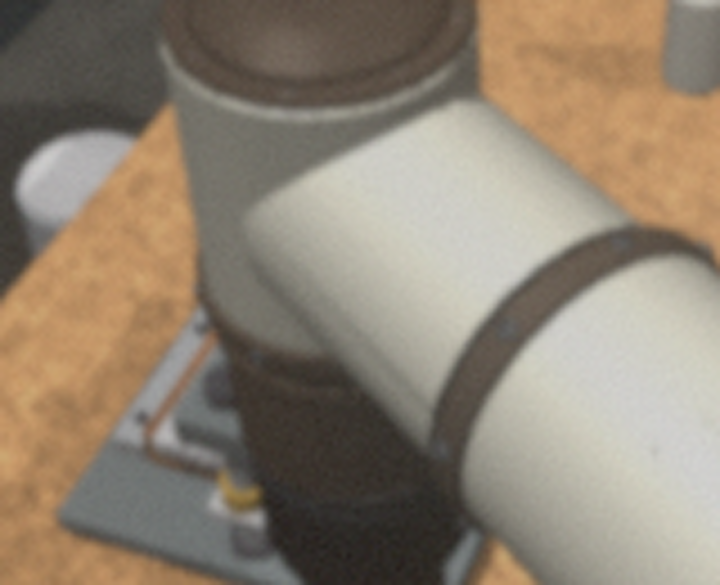

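View pics/top7c.png

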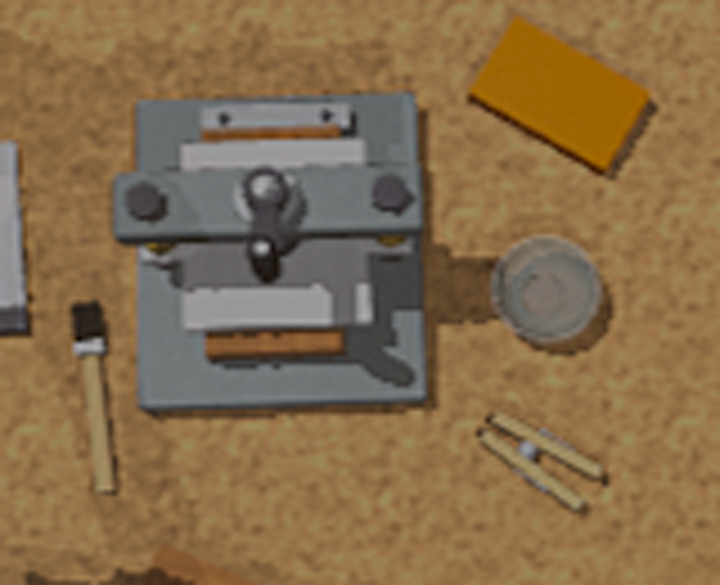

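```bash
python3 -c "
from bench import arm
print(arm.job_done())"
```

```text
the job is handed in; nothing more can be done
None
```

I pushed the blank home and wound the crank to a firm nip. Then I let go and handed the job in, with the robot clear of everything, at about 29 s.

- **Blank:** I pushed it with two fingers, set square to the press, until it stopped dead. The tool stayed at x = 532.7 mm while the push force rose to about 15 N. The last top picture shows its back edge against the stop bar and its front edge parallel to the platen.
- **Crank:** I held it by the grip throughout and wound it about 565° clockwise (9.9 rad). Running free it took about 6 N. At the end it took about 10.2 to 10.5 N in slow steps, roughly 4 N over free, inside the 2.5 to 5 N range for a firm nip. Single readings varied by about 1 N, with one free reading at 4.9 N, so the margin to 5 N is not large. I estimate the felt met the blank about 0.6 to 0.7 rad before the end.
- **Release:** I eased off the load before opening the fingers. The crank stayed put as I eased off.
- **Checks after letting go:** The arm hid the press in the side camera, so only the top picture shows the final state. The networks did not find the platen or the blank under it, and the side camera's grip reports were false. The top camera reported the grip at (582, 76), within the stated error of where I left it. In the top picture the brush, dish, nearby clamp and orange board look unmoved. I did not check the square, the other clamp, the glue or the tape up close.

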